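# Draw and hold the index pin of a guarded dividing fixture

## Task

Swing the guard door of the small indexing fixture wide open by its upright handle. Then grip the black knob of the sprung index pin behind it, pull it straight and fully back so that the pin stands clear of its hole in the dividing disc, and finish while still holding it pulled back, with the door left open. Do not disturb the other things on the desk.

Things in the scene. Friction and masses are not known exactly. Their poses are not given: they have to be found in the camera images.
- guard_fixture: the bolted-down fixture: steel base plate 180 x 180 x 12 mm (x -105 to +75, y +-90 mm in its frame), grey side walls at y = +-80 mm (tops 58 mm above the desk) and back wall (x = +65 mm, top 76 mm), no roof, door in front. Origin on the desk surface; z up; -x is the front, facing the robot but for a turn of up to 0.28 rad; +y is the door's hinge side, left seen from the robot
- guard_door (a joint): hinge angle of the guard door (rad): 0 shut, 1.57 at right angles to the front, stop at 1.75. Starts between 0 and 0.1 and stays where it is left (under 1 N at the handle). Seen from above it opens clockwise about the upright axis through point door_hinge: the free edge, on the right, comes towards the robot, then round to the left
- door_hinge (a point): point on the door's hinge axis, 88 mm above the desk; x = -94, y = +80 mm in the fixture's frame. The door: clear window in a grey frame, 155 mm from axis to free edge, 6 mm thick, 16 to 108 mm above the desk; a lip at its top, 4 mm thick and 60 mm deep, reaches inwards, covers the pin's knob while the door is shut, and swings with the door
- door_pull (a point): the door's handle: upright round steel bar, 10 mm diameter, 28 to 114 mm above the desk with a free upper end. Origin on the bar's axis 88 mm above the desk, 118 mm along the door from the hinge axis and 35 mm out from the door's middle plane. It turns with the door: -x points straight out from the door, -y from hinge to free edge. Can be pinched from above across y
- index_pin (a joint): travel of the sprung index pin (m): 0 seated with its tip 7 mm deep in the disc's hole, 0.016 fully back at its stop; it moves along the fixture's -x (level, towards the front). The spring needs about 3.5 N to start and 9 N fully back, and returns it at once if let go
- pin_knob (a point): black knurled knob, a lying cylinder along its x: 23 mm diameter (x -10 to +16 mm) with a 28 mm rim at the front end (x -16 to -10 mm). Origin on its axis, 80 mm above the desk, 49 mm in front of the index head's origin when seated; -x is the pull direction. The barrel begins 23 mm behind its origin. Can be pinched from above across y: 50 mm free on either side at its height
- index_head: the dividing head inside the fixture: upright 76 mm steel disc with a ring of holes, block behind it, bracket with the pin's barrel in front; top 91 mm above the desk. Origin under its middle, 12 mm above the desk; axes as the fixture's; up to 20 mm left or right and 5 mm front or back of the fixture's origin
- oil_jar: bystander: glass jar with a dispenser, 74 mm across, 118 mm high; origin under its middle
- wax_tin: bystander: round yellowish tin, 56 mm across, 28 mm high; origin under its middle
- dust_blower_0: bystander: cream bulb blower, 35 mm across, 51 mm high; origin under its middle
- movement: bystander: round watch movement, 41 mm across, 9 mm high; origin under its middle
- parts_dish: bystander: round blue dish, 101 mm across, 16 mm high; origin under its middle
- eye_loupe_0: bystander: black eye loupe, a stubby cone, 36 mm across, 27 mm high; origin under its middle
- case_ring_1: bystander: brass watch case ring, 44 mm across, 6 mm high, lying on the fixture's base plate to the right of the index head

How it is judged:
On the way, in this order (a step that is already met when the one before it is completed fails the run):
1. the door is being opened by its handle: the fingers touch the handle with the door past 0.3 rad (value of joint guard_door above 0.3 rad and contact force between the fingers and guard_door_c0 above 0.2 N), for 0.05 s.
2. the door stands wide open (over 1.2 rad) with the pin still seated (value of joint guard_door above 1.2 rad and value of joint index_pin below 0.003 m), for 0.2 s.
3. the fingers hold the pin's knob pulled back, over 12 of its 16 mm, with the door open (value of joint index_pin above 0.012 m and contact force between the fingers and index_pin above 1 N and value of joint guard_door above 1.2 rad), for 0.3 s.
At the end, for the whole second after the job is handed in: through the last second the fingers hold the knob (contact over 1 N) with the pin pulled back more than 12 of its 16 mm, so its tip is at least 5 mm clear of the hole, and the guard door stands open more than 1.2 rad (all of step 3); the arm keeps its last pose, push and grip.
It fails at once if a bystander is moved more than 30 mm (distance of any of oil_jar, wax_tin, dust_blower_0, movement, parts_dish, eye_loupe_0, case_ring_1 from where it was at the start of the episode above 0.03 m).
It also fails if it takes over 48 s, if anything falls off the work surface, if the arm or the gripper's body presses on something with over 40 N, if the wrist force passes 120 N, or if a joint passes its speed limit or range.

## Robot

A 6-joint arm with a two-finger parallel gripper is mounted at the origin on a cart in front of the work surface, level with it; the furniture and walls round the work are solid. World frame = base frame: x ahead of the robot, y to its left, z up, the work surface at z = 0. Lengths are in m, angles in rad, forces in N, time in s.
With the tool pointing down it reaches from about 0.225 to 0.875 m from the base axis. Payload 3.4 kg.
Tool frame: the origin (TCP) lies at the very end of the fingers, on their centre line; the grasp point (between the pads) lies 19 mm behind it; z points along the fingers, y is the line along which they close (so a half turn about z gives the same grasp; the last joint's range is limited). The gripper opens to 85 mm and grips with 20 to 120 N. Pads are 22 mm wide; open, the fingers measure 114 mm over their backs; the gripper's body (76 mm by 85 mm) begins 54 mm behind the grasp point. The pads swing forward as they close: fully open they stand 13 mm farther back than shut.
Start: joints at [-1.286, 0.276, 1.505, -0, 1.361, -0.121], TCP at [0.227, -0.528, 0.231] pointing down, gripper open.
Joint ranges: [-2.89, 2.89], [-0.75, 2.08], [0.22, 2.7], [-1.18, 4.32], [0.11, 2.71], [-2.7, 2.7]. Speed limits (rad/s): [2.57, 2.57, 3.14, 3.14, 3.14, 3.14].

## Interface

Orientations are given as a unit quaternion [w, x, y, z].
In Python, from rig import manip, get_image, camera_info gives the robot as it stands. The module is installed in compiled form; this text tells all that it offers.
- The arm moves only by the shell command python3 -m crank 'ROWS' [FORCE]. ROWS is a JSON object of lists of equal length, an entry for each row: "translation": the shift along the tool's x, y, z in mm, a list of three; "roll": the turn about the tool's z in rad; "fingers": the opening, from 0 (shut) to 1 (fully open). A call has 1 to 8 rows; each row shifts and turns the commanded pose from where the row before left it, along the tool's axes as they then stand; what a row does not reach is not made up. A row lasts 1/10 s, in which the tool goes at most 50 mm and 8.59 degrees, less where a joint would pass 70% of its speed; a pose out of reach is approached as far as the arm can. A call is refused whole if a number of a shift passes 50 or a number of a turn 0.15, either way. A call with a gripper value outside its range is refused whole. The fingers move at their own pace and stop on an object; FORCE is the grip in N (left out, the last holds). Time passes only in rows, so rows that do not move let the fingers close. It gives the time, the measured TCP pose, the force, the opening and the grip force at its end, in the units of the state.
- manip.get_state(): the state, without advancing time (a new reading comes with each control period).
- get_image(name): name is "scene" or "top" or "wrist"; returns the picture (480x640x3 uint8, blue, green, red); there is no depth.
- camera_info(name): a dict with "mtx" (3x3 intrinsics, pixels), "rvec" (rotation vector, rad) and "tvec" (3), from world to camera coordinates, as OpenCV has them. Camera axes: x right, y down, z forward; pixel columns grow to the right and rows downward; lengths in m; the calibration is good to about 2 mm. The wrist camera is an equidistant fisheye: a pixel r from the principal point sees the ray r / f radians off the axis. A picture is of the moment at which its call begins: read the wrist's pose just before it. camera_info takes no time and is no camera call; for the wrist camera it gives the pose at the moment of the call.
- manip.sign_off(): hands the job in; it is judged then, once.
The state is a dict: "clock": time; "qpos": joint angles; "qd": joint speeds; "effort": joint torques, N m; "position": TCP position; "ee_rot": TCP orientation; "contact_force": force on the tool from outside, world axes, zero at the start; "moment": the same for the moment, N m; "width": finger opening in m; "gripper_force": force on a finger pad.
Only numpy, scipy, OpenCV 4.12 (cv2) and the standard library are available. Lean on these libraries where they do the work, as an engineer would, in place of code of your own. Each camera call takes 0.05 s, during which the arm holds its last target. There are 200 camera calls.

## Working session

There is one attempt and no reset: what is moved stays moved. The work goes in short steps, Python scripts to look and compute and a shell command to move; the robot and the scene stay as the last step left them, time stands still between calls to the robot, and variables do not carry over. Pictures are saved under pics/ and viewed, at most 10 in all, crops included, and the job is handed in when it is done.

```bash
mkdir -p pics; python3 - <<'E'
from rig import manip,get_image,camera_info
import cv2,numpy as np
print(manip.get_state())
for n in ("scene","top"):
    im=get_image(n); cv2.imwrite(f"pics/{n}0.png",im)
    print(n,camera_info(n))
E
```

```text
{'clock': 0.0, 'qpos': array([-1.28597587e+00,  2.76583859e-01,  1.50614880e+00,  1.52321777e-05,
        1.36066183e+00, -1.20979004e-01]), 'qd': array([ 0.00139287, -0.00082848,  0.00034501,  0.00042541, -0.00097201,
        0.00058643]), 'effort': array([-2.63070047e-03, -4.16778803e+01, -2.45801890e+01, -4.49305644e-04,
        1.10724251e-02,  7.79703470e-06]), 'position': array([ 0.22684627, -0.52779192,  0.2304398 ]), 'ee_rot': array([-8.98508146e-04,  9.79486295e-01,  2.01508775e-01, -6.62993590e-05]), 'contact_force': array([-0.09950987,  0.26170003,  1.05081633]), 'moment': array([ 0.02086738, -0.00316324, -0.01513165]), 'gripper_force': 0.0, 'width': 0.08582210829086873}
scene {'mtx': array([[538.13554297,   0.        , 308.42351073],
       [  0.        , 538.13554297, 241.75667172],
       [  0.        ,   0.        ,   1.        ]]), 'rvec': array([ 0.74781499, -2.54651668,  1.1994458 ]), 'tvec': array([0.4444677 , 0.27147714, 0.9501172 ])}
top {'mtx': array([[440.01452469,   0.        , 316.00735117],
       [  0.        , 440.01452469, 246.22174982],
       [  0.        ,   0.        ,   1.        ]]), 'rvec': array([ 2.1483166 , -2.19693734,  0.0775518 ]), 'tvec': array([-0.00850545,  0.55616664,  1.04456348])}
```

View pics/scene0.png

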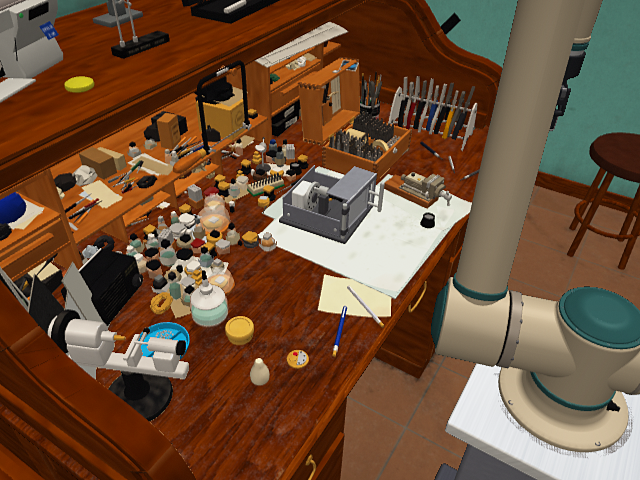

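View pics/top0.png

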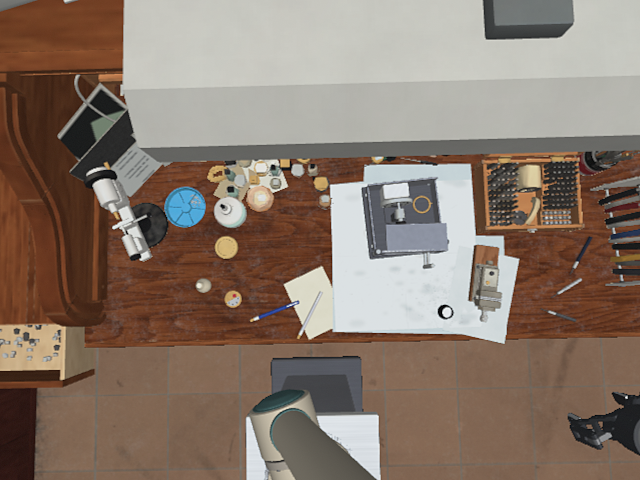

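The fixture is at about (405,215) in the top view and (330,203) in the scene view. The handle is near (428,262) in the top view. I'll enlarge both.

```bash
python3 - <<'E'
import cv2,numpy as np
t=cv2.imread("pics/top0.png")[170:280,355:455]; s=cv2.imread("pics/scene0.png")[155:265,270:395]
r=lambda a,k:cv2.resize(a,None,fx=k,fy=k,interpolation=cv2.INTER_CUBIC)
t=r(t,3.5);s=r(s,3.5)
cv2.imwrite("pics/crop0.png",np.hstack([t,s]));print(t.shape,s.shape)
E
```

```text
(385, 350, 3) (385, 438, 3)
```

View pics/crop0.png

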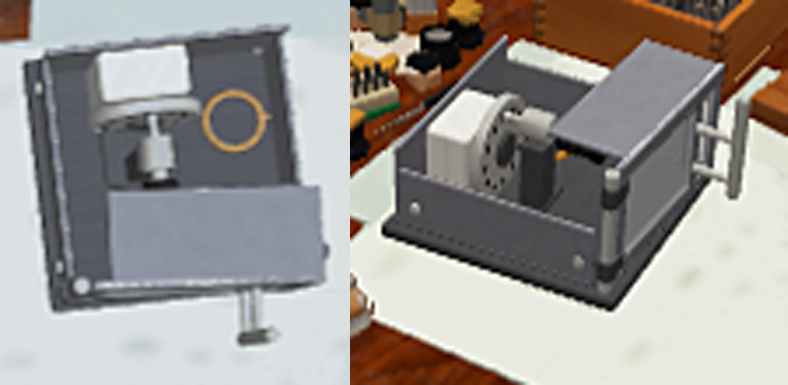

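```bash
cat > h.py <<'E'
import numpy as np,cv2
from rig import manip,get_image,camera_info
def ray(ci,px,fish=False):
    R=cv2.Rodrigues(np.array(ci["rvec"]))[0];K=ci["mtx"];t=np.array(ci["tvec"])
    d=np.array([(px[0]-K[0,2])/K[0,0],(px[1]-K[1,2])/K[1,1],1.])
    if fish:
        r=np.hypot(*d[:2]); d=np.array([*(d[:2]/r*np.sin(r)),np.cos(r)]) if r>1e-9 else d
    d=R.T@d; return -R.T@t,d/np.linalg.norm(d)
def plane(ci,px,z,f=False):
    o,d=ray(ci,px,f);return o+d*(z-o[2])/d[2]
def tri(a,b):
    (o1,d1),(o2,d2)=a,b
    s=np.linalg.lstsq(np.c_[d1,-d2],o2-o1,rcond=None)[0]
    p,q=o1+s[0]*d1,o2+s[1]*d2
    return (p+q)/2,np.linalg.norm(p-q)
def project(ci,P,fish=False):
    R=cv2.Rodrigues(np.array(ci["rvec"]))[0];K=ci["mtx"];c=R@np.asarray(P)+ci["tvec"]
    if fish:
        r=np.hypot(c[0],c[1]);th=np.arctan2(r,c[2]);return K[:2,2]+K[0,0]*th*c[:2]/r
    return (K@c)[:2]/c[2]
E
python3 - <<'E'
from h import *
np.set_printoptions(precision=4,suppress=True)
T=camera_info("top");S=camera_info("scene")
t=lambda x,y:(355+x/3.5,170+y/3.5); s=lambda x,y:(270+(x-350)/3.5,155+y/3.5)
print("hinge",tri(ray(T,t(81,286)),ray(S,s(612,172))))
print("handletop",tri(ray(T,t(270,332)),ray(S,s(742,97))))
a,b=plane(T,t(50,52),.076),plane(T,t(288,28),.076);print("back",a,b,np.arctan2(b[0]-a[0],a[1]-b[1]))
a,b=plane(T,t(52,308),.012),plane(T,t(30,65),.012);print("left",a,b,np.arctan2(b[1]-a[1],b[0]-a[0]))
a,b=plane(T,t(110,288),.108),plane(T,t(325,285),.108);print("door",a,b,np.arctan2(b[0]-a[0],a[1]-b[1]))
for n,p in(("jar",(230,210)),("loupe",(446,312)),("mov",(233,298))):print(n,plane(T,p,.0))
print("wrist",camera_info("wrist")); 
E
```

```text
hinge (array([ 0.5333, -0.1599,  0.1086]), np.float64(8.033238622240017e-05))
handletop (array([ 0.5007, -0.2776,  0.1125]), np.float64(0.001127670680151744))
back [ 0.692  -0.1488  0.076 ] [ 0.7043 -0.3073  0.076 ] 0.07730002287465458
left [ 0.5249 -0.1517  0.012 ] [ 0.6973 -0.1417  0.012 ] 0.05808862967109562
door [ 0.5316 -0.1783  0.108 ] [ 0.5304 -0.3146  0.108 ] -0.008738192345598037
jar [0.6537 0.1926 0.    ]
loupe [ 0.3895 -0.3342  0.    ]
mov [0.4346 0.1864 0.    ]
wrist {'mtx': array([[371.6483,   0.    , 315.8518],
       [  0.    , 371.6483, 230.6898],
       [  0.    ,   0.    ,   1.    ]]), 'rvec': array([-2.3992,  1.578 ,  0.2503]), 'tvec': array([-0.574 , -0.0395,  0.3801])}
```

```bash
python3 -m crank '{"translation":[[0,0,0],[0,0,0],[38,-26,0],[38,-26,0],[38,-26,0],[38,-26,0],[38,-26,0],[38,-26,0]],"roll":[0.13,0.126,0,0,0,0,0,0],"fingers":[0.6,0.6,0.6,0.6,0.6,0.6,0.6,0.6]}' 25
python3 -m crank '{"translation":[[38,-26,0],[38,-26,0],[0,0,0],[0,0,0]],"roll":[0,0,0,0],"fingers":[0.6,0.6,0.6,0.6]}'
python3 - <<'E'
from h import *
s=manip.get_state();W=camera_info("wrist")
cv2.imwrite("pics/w1.png",get_image("wrist"))
print(s["position"],s["ee_rot"],s["qpos"],ray(W,(320,240),True)[0])
print("pred handle top",project(W,[.5007,-.2776,.114],True),"hinge",project(W,[.5333,-.1599,.1086],True))
np.savez("w1.npz",**{k:W[k] for k in W})
E
```

```text
clock: 0.9
position: [0.4301, -0.3385, 0.231]
ee_rot: [-0.0, 0.997, 0.075, -0.0]
contact_force: [1.1, -0.4, -0.1]
width: 0.0516
gripper_force: 0.0
clock: 1.3
position: [0.4967, -0.2764, 0.2308]
ee_rot: [-0.0, 0.997, 0.076, -0.001]
contact_force: [-0.5, 0.0, 0.7]
width: 0.0512
gripper_force: 0.0
[ 0.4967399  -0.27639919  0.23077614] [-7.64993574e-05  9.97094382e-01  7.61727776e-02 -7.03471167e-04] [-6.29638816e-01  2.67052705e-01  1.51887705e+00 -8.14837543e-04
  1.35683296e+00  7.88837690e-01] [ 0.57559816 -0.26403067  0.372834  ]
pred handle top [318.81645742 220.45330942] hinge [169.82457133 154.57466533]
```

View pics/w1.png

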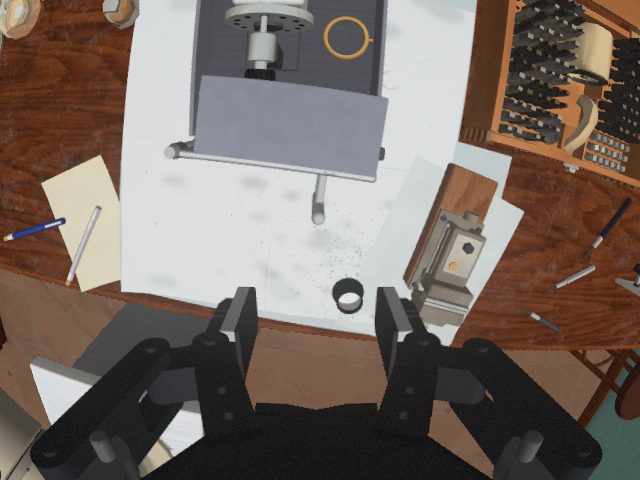

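The wrist view confirms the estimates: handle top at (318,218), hinge post at (170,152), knob rim peeping out at (259,74) behind the lip. I'll work out the descent and the swing next.

```bash
python3 - <<'E'
from h import *
np.set_printoptions(precision=4,suppress=True)
W=dict(np.load("w1.npz"))
print("wrist alone z=.114",plane(W,(318.5,217.5),.114,True),"hinge",plane(W,(171,152),.1086,True))
T=camera_info("top")
print(tri(ray(W,(318.5,217),True),ray(T,(432.1,264.9))))
h=plane(W,(318.5,217.5),.114,True)[:2]; g=plane(W,(171,152),.1086,True)[:2]
d=h-g; print("r",np.linalg.norm(d)); along=np.arctan2(d[1],d[0])+np.arctan2(35,118);print("door yaw",along+np.pi/2)
s=manip.get_state();p=s["position"][:2];q=s["ee_rot"];psi=2*np.arctan2(q[2],q[1]);print("psi",psi)
A=np.array([[np.cos(psi),np.sin(psi)],[np.sin(psi),-np.cos(psi)]])
print("tool shift to handle mm",A@(h-p)*1e3)
a=-.15;R=np.array([[np.cos(a),-np.sin(a)],[np.sin(a),np.cos(a)]])
print("chord for -.15 (tool)",A@(R@d-d)*1e3)
E
```

```text
wrist alone z=.114 [ 0.5029 -0.277   0.114 ] hinge [ 0.5353 -0.1607  0.1086]
(array([ 0.5015, -0.2777,  0.1089]), np.float64(0.0010994743190293652))
r 0.12077121073346098
door yaw 0.016110597519057634
psi 0.1506964020646478
tool shift to handle mm [6.7393 0.8054]
chord for -.15 (tool) [-15.901   -8.6441]
```

```bash
python3 -m crank '{"translation":[[6,1,40],[0,0,40],[0,0,40],[0,0,38],[0,0,0],[0,0,0],[0,0,0],[0,0,0]],"roll":[0,0,0,0,0,0,0,0],"fingers":[0.6,0.6,0.6,0.6,0,0,0,0]}' 25
python3 -m crank '{"translation":[[0,0,0],[0,0,0]],"roll":[0,0],"fingers":[0,0]}'
```

```text
clock: 2.15
position: [0.5035, -0.2772, 0.0751]
ee_rot: [-0.0, 0.997, 0.074, 0.001]
contact_force: [1.5, 3.7, -1.8]
width: 0.0095
gripper_force: 24.6
clock: 2.35
position: [0.5036, -0.2772, 0.075]
ee_rot: [0.0, 0.997, 0.075, 0.001]
contact_force: [1.0, 5.3, 4.0]
width: 0.009
gripper_force: 25.2
```

```bash
python3 -m crank '{"translation":[[-16,-9,0],[-16,-9,0],[-16,-9,0]],"roll":[0.15,0.15,0.15],"fingers":[0,0,0]}'
```

```text
clock: 2.65
position: [0.4559, -0.2528, 0.075]
ee_rot: [0.002, 0.988, -0.152, 0.002]
contact_force: [1.6, 0.0, 2.8]
width: 0.0092
gripper_force: 25.4
```

```bash
python3 -m crank '{"translation":[[-16,-9,0],[-16,-9,0],[-16,-9,0],[-16,-9,0],[-16,-9,0],[-16,-9,0],[-16,-9,0],[0,0,0]],"roll":[0.15,0.15,0.15,0.15,0.15,0.15,0.15,0],"fingers":[0,0,0,0,0,0,0,0]}'; python3 -c "
from rig import manip;s=manip.get_state();print(s['qpos'],s['position'])"
```

```text
clock: 3.45
position: [0.4151, -0.1325, 0.0749]
ee_rot: [0.002, 0.781, -0.625, -0.001]
contact_force: [-8.8, 0.7, 13.7]
width: 0.0095
gripper_force: 27.7
[-0.46657499  0.22635015  2.02210703 -0.00357789  0.89635176  2.45619158] [ 0.41509627 -0.13250418  0.07486871]
```

```bash
python3 -m crank '{"translation":[[0,0,0],[0,0,0],[0,0,20],[0,0,-40],[0,0,-50],[0,0,-50],[0,0,-40],[0,0,0]],"roll":[0,0,0,0,0,0,0,0],"fingers":[0.5,0.5,0.5,0.5,0.5,0.5,0.5,0.5]}'
```

```text
clock: 4.25
position: [0.4218, -0.1363, 0.2395]
ee_rot: [-0.001, 0.781, -0.625, 0.007]
contact_force: [0.5, -0.7, -0.1]
width: 0.0428
gripper_force: 0.0
```

```bash
python3 -m crank '{"translation":[[33,-19,0],[33,-19,0],[33,-19,0],[0,0,0],[0,0,0],[0,0,0],[0,0,0],[0,0,0]],"roll":[0,0,-0.142,-0.142,-0.142,-0.142,-0.142,-0.142],"fingers":[0.5,0.5,0.5,0.5,0.5,0.5,0.5,0.5]}'
python3 -m crank '{"translation":[[0,0,0],[0,0,0],[0,0,0],[0,0,0],[0,0,0],[0,0,0]],"roll":[-0.142,-0.142,-0.142,-0.142,0,0],"fingers":[0.6,0.6,0.6,0.6,0.6,0.6]}'
python3 - <<'E'
from h import *
s=manip.get_state();W=camera_info("wrist")
im=get_image("wrist");cv2.imwrite("pics/w2.png",im);cv2.imwrite("pics/top2.png",get_image("top"));cv2.imwrite("pics/scene2.png",get_image("scene"))
np.savez("w2.npz",**{k:W[k] for k in W})
print(s["position"],s["ee_rot"])
E
```

```text
clock: 5.05
position: [0.495, -0.2185, 0.2323]
ee_rot: [0.0, 0.97, -0.244, -0.0]
contact_force: [-0.2, 0.5, 0.2]
width: 0.0425
gripper_force: 0.0
clock: 5.65
position: [0.4949, -0.2181, 0.2327]
ee_rot: [0.0, 0.999, 0.033, -0.0]
contact_force: [-0.7, 0.8, 0.3]
width: 0.0507
gripper_force: 0.0
[ 0.49493926 -0.21809511  0.23272387] [ 9.92635104e-05  9.99445077e-01  3.33083523e-02 -2.86414084e-04]
```

View pics/w2.png

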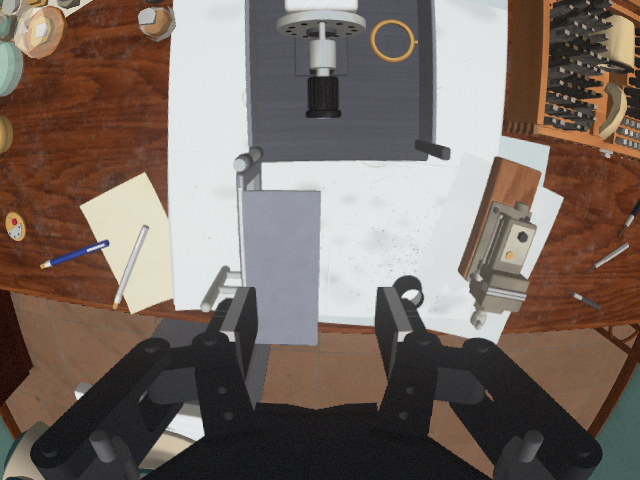

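The door now stands wide open, at about a right angle. The knob is fully visible, its body from (323,77) and its rim front at (323,117). I'll measure it with a dark mask.

```bash
python3 - <<'E'
from h import *
np.set_printoptions(precision=4,suppress=True)
W=dict(np.load("w2.npz"));im=cv2.imread("pics/w2.png")
m=(im.max(2)<48).astype(np.uint8);m[:,:290]=0;m[:,356:]=0;m[:60]=0;m[130:]=0
n,l,st,c=cv2.connectedComponentsWithStats(m);i=1+np.argmax(st[1:,4]);print(st[i],c[i])
x0,y0,w,h=st[i,:4]
for y in range(y0,y0+h,4):
    xs=np.where(l[y]==i)[0];print(y,xs.min(),xs.max())
xs=np.where(l[y0+h-3]==i)[0];u=xs.mean()
f=plane(W,(u,y0+h-1),.080,True);b=plane(W,(c[i][0],y0),.0915,True);print("front",f,"back",b)
print("rim width",plane(W,(xs.min(),y0+h-3),.08,True),plane(W,(xs.max(),y0+h-3),.08,True),"cam",ray(W,(0,1),True)[0])
# door & yaw checks: fixture back/side edges
print("hinge",plane(W,(241,164),.1086,True),"lip far",plane(W,(244,343),.108,True),plane(W,(244,191),.108,True))
E
```

```text
[ 306   76   35   42 1172] [322.5444  96.4676]
76 314 331
80 308 337
84 308 337
88 308 337
92 308 337
96 308 337
100 308 337
104 309 337
108 309 336
112 306 340
116 307 339
front [ 0.5727 -0.217   0.08  ] back [ 0.6041 -0.2153  0.0915]
rim width [ 0.5735 -0.2047  0.08  ] [ 0.5754 -0.2312  0.08  ] cam [ 0.5744 -0.2124  0.3749]
hinge [ 0.5358 -0.1603  0.1086] lip far [ 0.3806 -0.1622  0.108 ] [ 0.5155 -0.1629  0.108 ]
```

```bash
python3 -m crank '{"translation":[[32,1,0],[32,2,0],[32,1,0],[0,0,35],[0,0,35],[0,0,0]],"roll":[0,0,0,0,0,0],"fingers":[0.7,0.7,0.7,0.7,0.7,0.7]}'
python3 - <<'E'
from h import *
s=manip.get_state();W=camera_info("wrist")
im=get_image("wrist");cv2.imwrite("pics/w3.png",im)
np.savez("w3.npz",**{k:W[k] for k in W})
print(s["position"],s["ee_rot"])
for k in (-.016,-.01,.016): print(k,project(W,[.589+k,-.216,.08],True))
E
```

```text
clock: 6.4
position: [0.5879, -0.2133, 0.1581]
ee_rot: [-0.003, 0.999, 0.035, -0.005]
contact_force: [-0.9, 0.1, -0.0]
width: 0.0598
gripper_force: 0.0
[ 0.58793858 -0.21332606  0.15807296] [-0.00253113  0.99938595  0.03460001 -0.00491423]
-0.016 [319.59296387 264.39520787]
-0.01 [320.28817373 255.80651785]
0.016 [323.42081566 216.74463091]
```

View pics/w3.png

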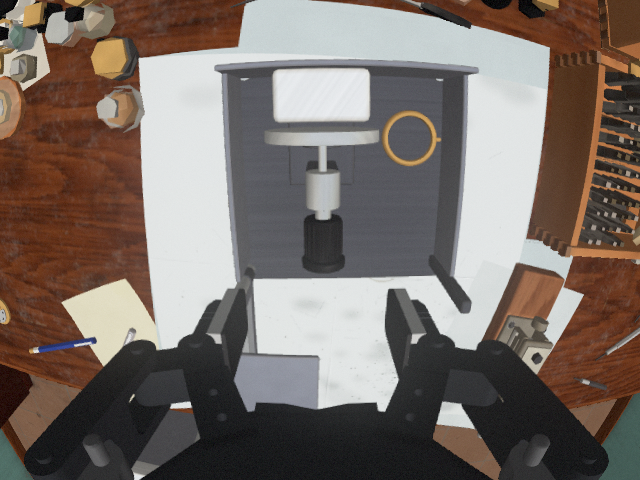

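The knob now spans (323,216) to (322,272), the fingers straddle it, and the door and ring are untouched. I'll triangulate its height against the previous wrist view.

```bash
python3 - <<'E'
from h import *
np.set_printoptions(precision=4,suppress=True)
A=dict(np.load("w2.npz"));B=dict(np.load("w3.npz"));im=cv2.imread("pics/w3.png")
m=(im.max(2)<48).astype(np.uint8);m[:,:295]=0;m[:,352:]=0;m[:200]=0;m[282:]=0
n,l,st,c=cv2.connectedComponentsWithStats(m);i=1+np.argmax(st[1:,4]);x0,y0,w,h=st[i,:4];print(st[i],c[i])
for y in range(y0,y0+h,5):
    xs=np.where(l[y]==i)[0];print(y,xs.min(),xs.max())
print("back top edge",tri(ray(A,(322.6,76),True),ray(B,(323,y0),True)))
s=manip.get_state();p=s["position"];psi=2*np.arctan2(s["ee_rot"][2],s["ee_rot"][1]);print(p,psi)
E
```

```text
[304 214  38  38 528] [320.2481 227.2348]
214 313 332
219 305 340
224 304 341
229 306 339
234 305 339
239 307 336
244 307 319
249 307 311
back top edge (array([ 0.6057, -0.2156,  0.0764]), np.float64(0.0002452374602953087))
[ 0.5895 -0.2142  0.161 ] 0.06919475875217664
```

```bash
python3 -m crank '{"translation":[[2,1,0],[0,0,35],[0,0,35],[0,0,29],[0,0,0],[0,0,0]],"roll":[0,0,0,0,0,0],"fingers":[0.7,0.7,0.7,0.7,0.7,0.7]}' 60
python3 -m crank '{"translation":[[0,0,0],[0,0,0],[0,0,0],[0,0,0],[0,0,0],[0,0,0]],"roll":[0,0,0,0,0,0],"fingers":[0,0,0,0,0,0]}' 60
```

```text
clock: 7.05
position: [0.5945, -0.2167, 0.0663]
ee_rot: [0.001, 0.999, 0.035, 0.001]
contact_force: [0.2, -0.2, 0.5]
width: 0.0595
gripper_force: 0.0
clock: 7.65
position: [0.5944, -0.2168, 0.0666]
ee_rot: [0.001, 0.999, 0.035, 0.002]
contact_force: [-0.3, -0.6, 4.0]
width: 0.0211
gripper_force: 58.4
```

The grip is about 5 mm above the axis, so I'll reopen, lower and regrip.

```bash
python3 -m crank '{"translation":[[0,0,0],[0,0,0],[-2,0,6],[0,0,0],[0,0,0],[0,0,0],[0,0,0],[0,0,0]],"roll":[0,0,0,0,0,0,0,0],"fingers":[0.6,0.6,0.6,0.6,0,0,0,0]}' 70
python3 -m crank '{"translation":[[0,0,0],[0,0,0],[0,0,0]],"roll":[0,0,0],"fingers":[0,0,0]}' 70
```

```text
clock: 8.45
position: [0.5911, -0.217, 0.0584]
ee_rot: [0.001, 0.999, 0.035, -0.0]
contact_force: [-0.9, -4.2, 0.7]
width: 0.0214
gripper_force: 68.3
clock: 8.75
position: [0.5911, -0.2169, 0.0584]
ee_rot: [0.001, 0.999, 0.035, -0.0]
contact_force: [-1.6, -6.2, -0.8]
width: 0.0211
gripper_force: 68.4
```

```bash
python3 -m crank '{"translation":[[-4,0,0],[-4,0,0],[-4,0,0],[-4,0,0],[0,0,0],[0,0,0]],"roll":[0,0,0,0,0,0],"fingers":[0,0,0,0,0,0]}' 70
```

```text
clock: 9.35
position: [0.5792, -0.218, 0.0585]
ee_rot: [0.001, 0.999, 0.035, 0.004]
contact_force: [7.8, -4.1, -5.9]
width: 0.0212
gripper_force: 68.7
```

```bash
python3 -m crank '{"translation":[[-3,0,0],[-3,0,0],[0,0,0],[0,0,0]],"roll":[0,0,0,0],"fingers":[0,0,0,0]}' 70
```

```text
clock: 9.75
position: [0.5753, -0.2184, 0.0585]
ee_rot: [0.001, 0.999, 0.034, 0.006]
contact_force: [11.7, -3.8, -7.9]
width: 0.0214
gripper_force: 69.0
```

```bash
python3 -m crank '{"translation":[[-1,0,0],[0,0,0],[0,0,0],[0,0,0],[0,0,0]],"roll":[0,0,0,0,0],"fingers":[0,0,0,0,0]}' 70
python3 - <<'E'
from h import *
im=get_image("wrist");sc=get_image("scene")[150:270,250:410]
cv2.imwrite("pics/w4.png",np.hstack([cv2.resize(im[150:450,180:470],(435,450)),cv2.resize(sc,(360,270),interpolation=cv2.INTER_CUBIC).copy() if 0 else cv2.copyMakeBorder(cv2.resize(sc,(360,270)),0,180,0,0,cv2.BORDER_CONSTANT)]))
E
```

```text
clock: 10.25
position: [0.5753, -0.2184, 0.0586]
ee_rot: [0.001, 0.999, 0.034, 0.007]
contact_force: [14.6, -3.0, -9.8]
width: 0.0208
gripper_force: 69.0
```

View pics/w4.png

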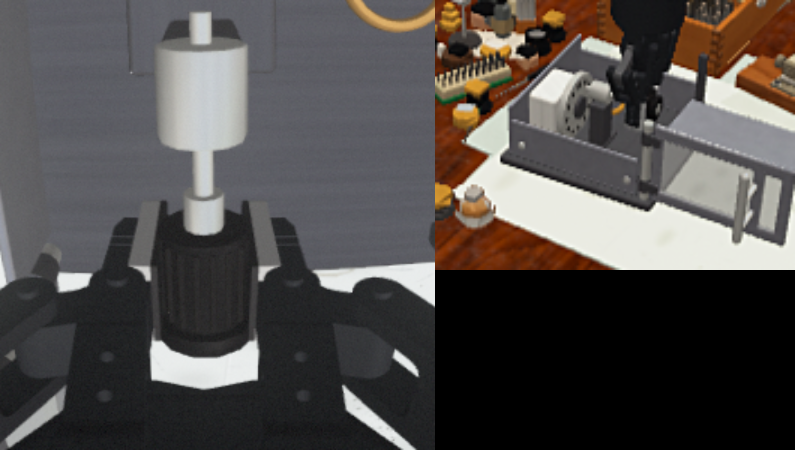

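The knob is held between the pads around (205,280) in the crop, with a long gap to the barrel showing bare shaft. Force rose with no further motion, so the pin is at its stop, and the door stands wide open. I'm handing it in.

```bash
python3 -c "
from rig import manip;print(manip.sign_off())"
```

```text
the job is handed in; nothing more can be done
None
```

The job is handed in: the guard door stands wide open (about 1.5 rad), and the gripper is holding the index pin's knob pulled back about 16 mm, at its stop; nothing else on the desk was touched that I could see.

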